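# Close the board test press

### The job

A circuit board already lies on the pin nest of the lever press. With your fingertips, push the nest carriage by its front plate fully home under the press head, and only then push the red-gripped lever forward and all the way down until it goes over centre and stays down on its stop by itself, so that the press holds the board on the test pins. Do not touch the board, and leave the small things standing round the press where they are.

Things in the scene. Friction and masses are not known exactly. Their poses are not given: they have to be found in the camera images.
- press: bench test press, fixed: aluminium base 184 x 142 mm, grey back plate, blue head. Origin at the base's underside on the table, below the ram; its -x is the front where the carriage comes out, y its left, z up. In this frame the head spans x -0.036 to 0.058, y -0.042 to 0.042, z 0.147 to 0.207; the back plate x 0.056 to 0.072, up to z 0.21. A black presser under the head goes down with the lever
- carriage (a joint): how far the nest carriage is out of the press, in m: 0 = fully home against its end stop, up to 0.06 out along the press's -x. Slides on rails against about 2 N of friction and stays where it is left
- push_face (a point): centre of the front face of the carriage's upright push plate (face with a black pad, 100 mm wide along the press's y, 52 mm tall from z 0.032 to 0.084, 8 mm thick); the face looks along the press's -x. It moves with the carriage; with the carriage home it lies at press x -0.122, y 0, z 0.058
- lever (a joint): lever angle, rad: 0 = up, 68 degrees above level, leaning to the press's -x; 1.13 = down on its stop, pointing to -x, 3 degrees above level. A spring takes up to about 5 N at the grip along its arc and lifts it again if let go early; beyond 1.0 (over centre) it holds the lever down. Push from behind (the +x side), forward along the arc, on top only later: straight down on the raised grip it jams
- lever_grip (a point): centre of the lever's red cross grip, a round bar 20 mm thick and 64 mm long over its round ends, parallel to the press's y, on the end of an 11 mm steel rod 125 mm from the pivot; moves with the lever
- lever_pivot (a point): pivot of the lever, on the right (-y) side of the head at press x 0, y -0.053, z 0.180; the axis is parallel to the press's y
- board: green circuit board 56 x 88 x 2 mm on its brown nest on the carriage, 0.06 m above the table; fixed on its nest; origin at the centre of its underside. Not to be touched with the fingers
- loupe: bystander, loose: black eye loupe standing on its skirt, 38 mm across, 36 mm tall; origin at the centre of its underside
- pass_stamp: bystander, loose: black round hand stamp standing upright, 24 mm across, 60 mm tall; origin at the centre of its underside
- solder_spool: bystander, loose: small reel of solder with blue flanges, about 56 mm across (83 mm with its loose wire end), 40 mm tall; origin at the centre of its underside

How it is judged:
By the outcome, as a careful person would: the job done as asked, in the order asked, and still so for the second after the job is handed in, with the robot touching nothing.
It also fails if it takes over 48 s, if anything falls off the work surface, if the arm or the gripper's body presses on something with over 40 N, if the wrist force passes 120 N, or if a joint passes its speed limit or range.

### The arm

A 6-joint arm with a two-finger parallel gripper is mounted at the origin on a cart in front of the work surface, level with it; the furniture and walls round the work are solid. World frame = base frame: x ahead of the robot, y to its left, z up, the work surface at z = 0. Lengths are in m, angles in rad, forces in N, time in s.
With the tool pointing down it reaches from about 0.425 to 0.95 m from the base axis. Payload 3.5 kg.
Tool frame: the origin (TCP) lies between the finger pads; the fingertips stand 22 mm ahead of it and the grasp point (between the pads) lies 3 mm ahead of it (ctrl.nose_length is the z of the fingertips in the tool frame, in m); z points along the fingers, y is the line along which they close (so a half turn about z gives the same grasp; the last joint's range is limited). The gripper opens to 85 mm and grips with 20 to 120 N. Pads are 22 mm wide; open, the fingers measure 114 mm over their backs; the gripper's body (76 mm by 85 mm) begins 54 mm behind the grasp point. The pads swing forward as they close: fully open they stand 13 mm farther back than shut.
Start: joints at [1.03, 0.286, 1.577, -0, 1.279, -0.15], TCP at [0.257, 0.624, 0.253] pointing down, gripper open.
Joint ranges: [-2.77, 2.77], [-0.9, 2.22], [0.21, 2.48], [-1.53, 4.67], [0.24, 2.81], [-2.84, 2.84]. Speed limits (rad/s): [2.79, 2.79, 3.14, 3.14, 3.14, 3.14].

### API

Orientations are given as a unit quaternion [x, y, z, w].
In Python, from plant import ctrl gives the robot as it stands. The module is installed in compiled form; this text tells all that it offers.
- The arm moves only by the tool send_rows, never from a script. Its argument "rows" is text: rows parted by semicolons, each of 7 numbers parted by spaces: the turn, a rotation vector about the tool's x, y, z in normalised numbers (1 is 60 degrees), then the shift along the tool's x, y, z in fractions of the full range, 1 being 0.4 m, then the opening, from -1 (shut) to 1 (fully open). A call has 1 to 8 rows; each row is the pose to reach, as a shift and turn from the pose commanded when the call began, along the tool's axes at that moment; what a row does not reach only later rows make up. A row lasts 1/8 s, in which the tool goes at most 62.5 mm and 10.7 degrees, less where a joint would pass 70% of its speed; a pose out of reach is approached as far as the arm can. A shift or turn number past 1, either way, is cut back to 1. A call with a gripper value outside its range is refused whole. The fingers move at their own pace and stop on an object; "grip_force" is the grip in N (left out, the last holds). Time passes only in rows, so rows that repeat a pose let the fingers close. It gives the time, the measured TCP pose, the force, the opening and the grip force at its end, in the units of the state.
- ctrl.get_state(): the state, without advancing time (a new reading comes with each control period).
- ctrl.read_camera(name): name is "side" or "top"; returns a dict with "color" (420x560x3 uint8, red, green, blue), "fx", "fy", "cx", "cy" (pixels), "extrinsics" (4x4, takes a point from world to camera coordinates). Camera axes: x right, y down, z forward; pixel columns grow to the right and rows downward; lengths in m; the calibration is good to about 2 mm. A picture is of the moment at which its call begins. There is no depth.
- ctrl.sign_off(): hands the job in; it is judged then, once.
Trained networks look in a picture, given as the dict that the camera call returned (one of the last four; its "shot" number tells which), for a name from the list of things; names that differ only in an ending like _2 or _b are one class to them, and where a whole thing is asked for, a point or a joint stands for the part that bears it (a point fixed in the world has none). Each returns a list of dicts, best first, with "p" (0 to 1); they miss things now and then, are a little off and sometimes report something else, mostly with a low value. They report only what shows in the picture. A call takes as long as a camera call.
- ctrl.look_for(picture, target): "position" ([x, y, z] in m, in the coordinates of the camera as it stood for that picture, good to about 4 mm: the middle of the surface that is visible of it).
The state is a dict: "time": time; "qpos": joint angles; "dq": joint speeds; "joint_efforts": joint torques, N m; "eef_pos": TCP position; "tcp_rot": TCP orientation; "contact_force": force on the tool from outside, world axes, zero at the start; "wrist_torque": the same for the moment, N m; "opening": opening from 0.0 (shut) to 1.0 (fully open); "finger_force": force on a finger pad.
Only numpy, scipy, OpenCV 4.12 (cv2) and the standard library are available. Lean on these libraries where they do the work, as an engineer would, in place of code of your own. Each camera call takes 0.05 s, during which the arm holds its last target. There are 200 camera calls.

## Working session

There is one attempt and no reset: what is moved stays moved. The work goes in short steps, Python scripts to look and compute and a tool call to move; the robot and the scene stay as the last step left them, time stands still between calls to the robot, and variables do not carry over. Pictures are saved under pics/ and viewed, at most 10 in all, crops included, and the job is handed in when it is done.

Besides the shell and the picture viewer there is one more tool, called after "Emit:" as name(argument=value, ...), one argument or row to a line, values as JSON. send_rows: Moves the arm, as the interface text tells. Its arguments: {"type":"object","properties":{"rows":{"type":"string"},"grip_force":{"type":"number"}},"required":["rows"]}

```bash
mkdir -p pics; cat > h.py <<'E'
from plant import ctrl
import numpy as np, cv2
from scipy.spatial.transform import Rotation as R
def snap(cam,name=None):
    p=ctrl.read_camera(cam)
    if name: cv2.imwrite(f'pics/{name}.png',p['color'][:,:,::-1])
    return p
def world(p,v):
    return (np.linalg.inv(p['extrinsics'])@np.r_[v,1])[:3]
def proj(p,w):
    c=p['extrinsics']@np.r_[w,1]; return np.array([p['fx']*c[0]/c[2]+p['cx'],p['fy']*c[1]/c[2]+p['cy']])
E
python3 - <<'E'
from h import *
for cam in ['top','side']:
    p=snap(cam,cam+'0')
    for t in ['press','carriage','push_face','lever','lever_grip','lever_pivot','board','loupe','pass_stamp','solder_spool']:
        for d in ctrl.look_for(p,t)[:2]:
            w=world(p,d['position']); print(cam,t,round(d['p'],2),w.round(3),proj(p,w).round())
s=ctrl.get_state(); print(s['time'],s['eef_pos'],s['tcp_rot'],R.from_quat(s['tcp_rot']).as_matrix().round(3),ctrl.nose_length)
E
cd pics; python3 -c "
import cv2,numpy as np
a=[cv2.imread(f'{c}0.png') for c in ('top','side')]
for c,i in zip('ts',a): print(i.shape)"
```

```text
top press 0.7 [0.586 0.107 0.062] [273. 192.]
top carriage 0.71 [0.534 0.133 0.044] [252. 209.]
top push_face 0.65 [0.53  0.137 0.042] [250. 210.]
top push_face 0.33 [0.626 0.25  0.055] [225. 151.]
top lever 0.79 [0.574 0.06  0.303] [292. 173.]
top lever_grip 0.72 [0.566 0.066 0.304] [287. 175.]
top lever_pivot 0.72 [0.59  0.112 0.067] [271. 189.]
top board 0.95 [0.566 0.124 0.064] [262. 197.]
top loupe 0.53 [ 0.553 -0.014  0.031] [314. 231.]
top pass_stamp 0.52 [0.628 0.249 0.052] [226. 151.]
top solder_spool 0.57 [0.425 0.027 0.039] [272. 273.]
side press 0.97 [0.608 0.084 0.063] [302. 240.]
side carriage 0.65 [0.526 0.115 0.044] [266. 242.]
side carriage 0.47 [0.589 0.058 0.239] [295. 180.]
side push_face 0.79 [0.529 0.112 0.04 ] [267. 244.]
side lever 0.7 [0.593 0.058 0.24 ] [297. 180.]
side lever_grip 0.6 [0.591 0.063 0.242] [296. 178.]
side lever_pivot 0.98 [0.61  0.082 0.067] [303. 239.]
side board 0.63 [0.574 0.117 0.06 ] [285. 234.]
side loupe 0.78 [ 0.55  -0.017  0.023] [283. 285.]
side pass_stamp 0.47 [0.434 0.008 0.039] [229. 277.]
side solder_spool 0.94 [0.434 0.008 0.034] [229. 278.]
1.1 [0.25708186 0.6241034  0.25332527] [ 1.94158875e-01  9.80970097e-01 -1.28937070e-05 -7.93304328e-06] [[-0.925  0.381 -0.   ]
 [ 0.381  0.925 -0.   ]
 [ 0.    -0.    -1.   ]] 0.022
(420, 560, 3)
(420, 560, 3)
```

View pics/top0.png

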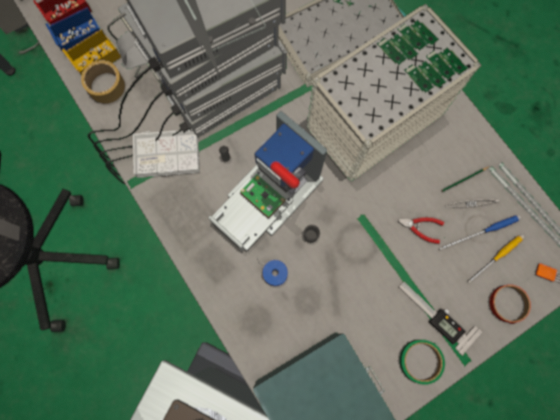

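View pics/side0.png

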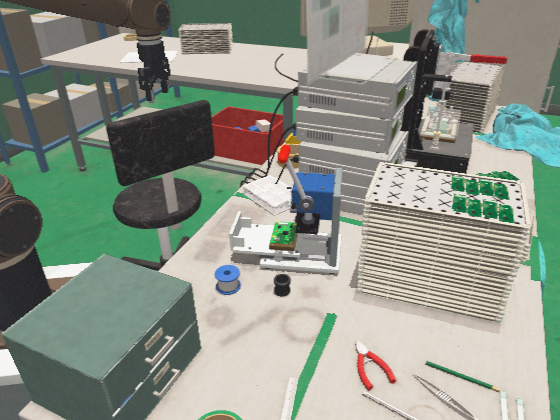

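```bash
python3 - <<'E'
import cv2,numpy as np
a=cv2.imread('pics/top0.png')[115:255,195:335]; b=cv2.imread('pics/side0.png')[135:305,205:355]
a=cv2.resize(a,(400,400),interpolation=cv2.INTER_CUBIC); b=cv2.resize(b,(400,453),interpolation=cv2.INTER_CUBIC)
o=np.zeros((453,800,3),np.uint8); o[:400,:400]=a; o[:,400:]=b; cv2.imwrite('pics/c0.png',o)
E
```

```text
(no output)
```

View pics/c0.png

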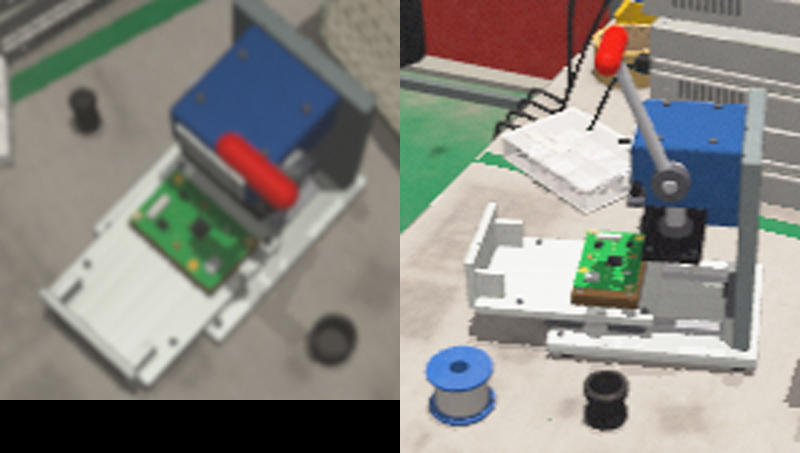

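```bash
cat > fit.py <<'E'
from h import *
from scipy.optimize import least_squares
P={c:snap(c) for c in('top','side')}
T=lambda u,v:('top',u/2.857+195,v/2.857+115)
S=lambda u,v:('side',(u-400)/2.667+205,v/2.667+135)
def model(q):
    x,y,th,e,lev,gy=q; an=np.deg2rad(68)-lev
    g=[-.125*np.cos(an),gy,.18+.125*np.sin(an)]; f=-.122-e
    L=[(T(173,107),[-.036,.042,.207]),(T(255,28),[.058,.042,.207]),(T(338,100),[.058,-.042,.207]),
     (T(45,290),[f,.05,.084]),(T(135,385),[f,-.05,.084]),(T(258,171),g),
     (S(648,101),[-.036,.042,.207]),(S(634,148),[-.036,-.042,.207]),(S(748,148),[.058,-.042,.207]),(S(642,206),[-.036,-.042,.147]),
     (S(494,207),[f,.05,.084]),(S(470,248),[f,-.05,.084]),(S(612,50),g)]
    c,s=np.cos(th),np.sin(th); M=np.array([[c,-s,0],[s,c,0],[0,0,1]])
    return [(o,proj(P[o[0]],M@np.array(w)+[x,y,0])) for o,w in L]
r=least_squares(lambda q:np.ravel([m-np.array(o[1:]) for o,m in model(q)]),[.62,.1,-.5,.05,0,-.053],loss='soft_l1')
print(r.x.round(4),np.rad2deg(r.x[2])); 
for o,m in model(r.x): print(o[0],(m-np.array(o[1:])).round(1))
E
python3 fit.py
```

```text
[ 0.63    0.1059 -0.2668  0.0568  0.0308 -0.0506] -15.28722852386112
top [-0.9  0.5]
top [ 2.  -4.5]
top [ 4.3 -3.4]
top [-0.7 -0.3]
top [ 1.4 -3.2]
top [ 0.1 -0.4]
side [-1.7 -1.6]
side [-0.8 -1. ]
side [0.3 1.5]
side [-3.7  0.7]
side [-0.7 -2. ]
side [-1.   5.8]
side [-0.2  0.4]
```

```bash
cat >> fit.py <<'E'
x,y,th,e,lev,gy=r.x
def W(w):
    c,s=np.cos(th),np.sin(th); return np.array([c*w[0]-s*w[1]+x,s*w[0]+c*w[1]+y,w[2]])
out=[]
for cam,(u0,v0,w,h) in {'top':(195,115,140,140),'side':(205,135,150,170)}.items():
    k=400/w; im=cv2.resize(P[cam]['color'][v0:v0+h,u0:u0+w,::-1],(400,int(h*k)),interpolation=cv2.INTER_CUBIC)
    px=lambda q:tuple(int(t) for t in (proj(P[cam],W(q))-[u0,v0])*k)
    def box(a,b,col):
        C=[[ (a,b)[i][0],(a,b)[j][1],(a,b)[l][2]] for i in(0,1) for j in(0,1) for l in(0,1)]
        for i in range(8):
            for m in(1,2,4):
                if i<i^m: cv2.line(im,px(C[i]),px(C[i^m]),col,1)
    box([-.036,-.042,.147],[.058,.042,.207],(0,255,255)); f=-.122-e
    box([f,-.05,.032],[f+.008,.05,.084],(255,0,255)); box([.056,-.071,0],[.072,.071,.21],(255,255,0))
    cv2.circle(im,px([0,-.053,.18]),4,(0,255,0),1)
    out.append(np.vstack([im,np.zeros((453-im.shape[0],400,3),np.uint8)]))
cv2.imwrite('pics/ov.png',np.hstack(out))
E
python3 fit.py>/dev/null
```

```text
(no output)
```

View pics/ov.png

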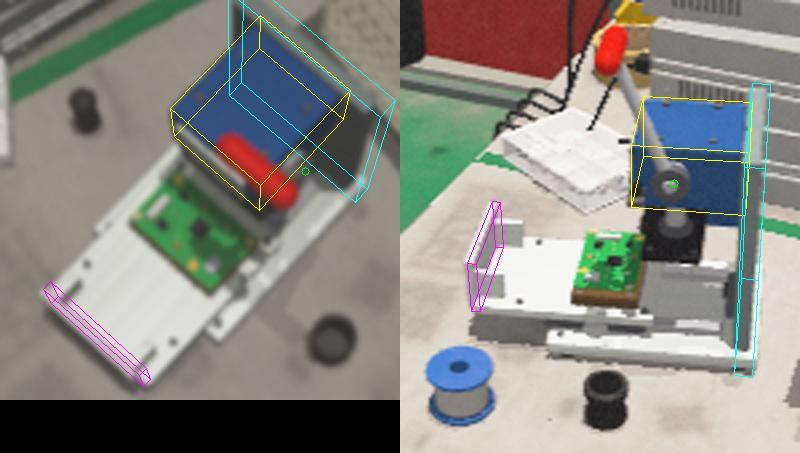

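```bash
sed -i 's/S(470,248)/S(468,264)/; s/(S(642,206)/(S(636,206)/' fit.py; python3 fit.py; cat >> fit.py <<'E'
q=np.r_[r.x]; np.save('fit.npy',q)
an=np.deg2rad(68)-lev
print('face',W([-.122-e,0,.058]),'grip',W([-.125*np.cos(an),gy,.18+.125*np.sin(an)]),'pivot',W([0,-.053,.18]))
E
python3 fit.py|tail -1
```

```text
[ 0.6297  0.1055 -0.2646  0.0569  0.0307 -0.0501] -15.16151365792663
top [-0.7  0.8]
top [ 2.  -4.3]
top [ 4.4 -3.3]
top [-0.5  0. ]
top [ 1.7 -2.9]
top [ 0.1 -0.4]
side [-1.8 -1.5]
side [-0.9 -0.9]
side [0.3 1.6]
side [-1.5  0.8]
side [-0.9 -1.9]
side [-0.4  0. ]
side [-0.2  0.4]
face [0.45706189 0.15232407 0.058     ] grip [0.56802934 0.07036946 0.29440824] pivot [0.61586899 0.05438033 0.18      ]
```

View pics/ov.png

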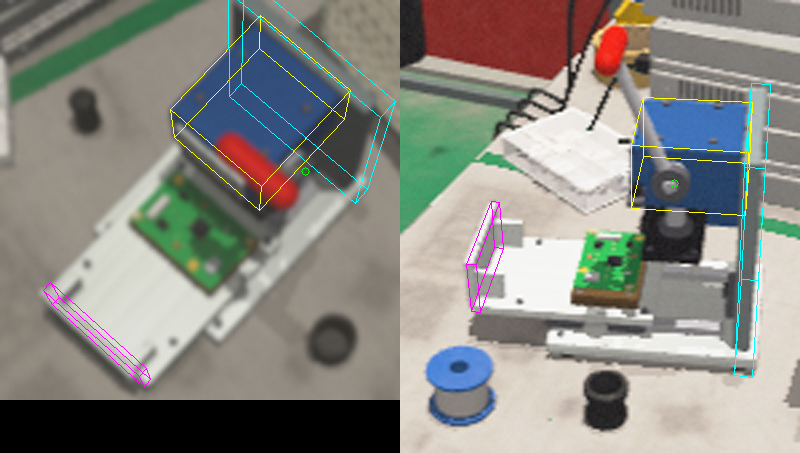

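The manual's scale: shifts go in shares of 0.4 m and turns go in shares of 60 degrees. Converting my numbers, -366 mm / 400 = -0.915, -324 mm / 400 = -0.81, -7.2 degrees / 60 = -0.12.

Emit:
send_rows(
  rows="0 0 -0.12 -0.405 -0.4575 0 -1;0 0 -0.12 -0.405 -0.4575 0 -1;0 0 -0.12 -0.405 -0.4575 0 -1;0 0 -0.12 -0.405 -0.4575 0 -1;0 0 -0.12 -0.405 -0.4575 0 -1;0 0 -0.12 -0.81 -0.915 0 -1;0 0 -0.12 -0.81 -0.915 0 -1;0 0 -0.12 -0.81 -0.915 0 -1",
)

```text
time: 2.5
eef_pos: [0.399, 0.2154, 0.2538]
tcp_rot: [0.131, 0.991, 0.0, 0.001]
contact_force: [0.8, -0.2, -1.5]
opening: 0.001
finger_force: 0.0
```

```bash
cat >> h.py <<'E'
F=np.load('fit.npy'); c_,s_=np.cos(F[2]),np.sin(F[2])
def pr(w): 
    d=np.array(w)-[F[0],F[1],0]; return np.array([c_*d[0]+s_*d[1],-s_*d[0]+c_*d[1],d[2]])
def st():
    s=ctrl.get_state(); f=s['contact_force']; M=R.from_quat(s['tcp_rot']).as_matrix()
    print('t',s['time'],'press mm',(pr(s['eef_pos'])*1e3).round(1),'F press',(pr(np.array(f)+[F[0],F[1],0])).round(1),'toolx yaw err',np.rad2deg(np.arctan2(M[1,0],M[0,0])-np.pi-F[2]).round(2),'tilt',M[2].round(3))
E
cat > s.py <<'E'
from h import *
st()
E
python3 s.py
```

```text
t 2.5 press mm [-251.4   45.7  253.8] F press [ 0.9  0.  -1.5] toolx yaw err 0.09 tilt [-0.001  0.001 -1.   ]
```

Emit:
send_rows(
  rows="0 0 0 0 0 0 -1;0 0 0 0 0 0 -1",
)

```text
time: 2.75
eef_pos: [0.3987, 0.2166, 0.2536]
tcp_rot: [0.132, 0.991, 0.0, 0.0]
contact_force: [-0.2, 0.1, 0.4]
opening: 0.002
finger_force: 0.0
```

```bash
python3 s.py
```

```text
t 2.75 press mm [-252.    46.8  253.6] F press [-0.2  0.   0.4] toolx yaw err -0.04 tilt [ 0.     0.001 -1.   ]
```

Converted, 181 mm / 400 = 0.4525, 150 mm / 400 = 0.375.

Emit:
send_rows(
  rows="0 0 0 -0.0675 -0.1175 0 -1;0 0 0 -0.0675 -0.1175 0.15 -1;0 0 0 -0.0675 -0.1175 0.3 -1;0 0 0 -0.0675 -0.1175 0.375 -1;0 0 0 -0.0675 -0.1175 0.4525 -1;0 0 0 -0.0675 -0.1175 0.4525 -1;0 0 0 -0.0675 -0.1175 0.4525 -1",
)

```text
time: 3.62
eef_pos: [0.413, 0.1648, 0.0734]
tcp_rot: [0.131, 0.991, 0.0, 0.001]
contact_force: [0.9, 0.6, 0.3]
opening: -0.0
finger_force: 0.0
```

```bash
python3 - <<'E'
from h import *
st()
out=[]
for cam,(u0,v0,w,h) in {'top':(195,115,140,140),'side':(205,135,150,170)}.items():
    p=snap(cam);k=400/w; im=cv2.resize(p['color'][v0:v0+h,u0:u0+w,::-1],(400,int(h*k)),interpolation=cv2.INTER_CUBIC)
    out.append(np.vstack([im,np.zeros((453-im.shape[0],400,3),np.uint8)]))
cv2.imwrite('pics/p1.png',np.hstack(out))
E
```

```text
t 3.625 press mm [-224.7    0.5   73.4] F press [0.8 0.8 0.3] toolx yaw err 0.09 tilt [-0.001  0.001 -1.   ]
```

View pics/p1.png

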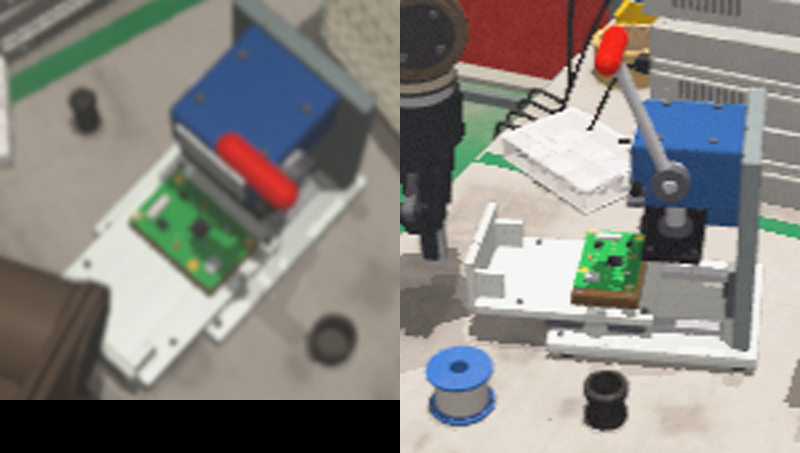

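Converted, -64 mm / 400 = -0.16, -58 mm / 400 = -0.145.

Emit:
send_rows(
  rows="0 0 0 -0.0375 0 0 -1;0 0 0 -0.0625 0 0 -1;0 0 0 -0.08 0 0 -1;0 0 0 -0.0975 0 0 -1;0 0 0 -0.115 0 0 -1;0 0 0 -0.13 0 0 -1;0 0 0 -0.145 0 0 -1;0 0 0 -0.16 0 0 -1",
)

```text
time: 4.72
eef_pos: [0.4741, 0.1466, 0.0721]
tcp_rot: [0.132, 0.991, -0.0, -0.0]
contact_force: [-2.5, -0.6, -0.4]
opening: -0.001
finger_force: 0.9
```

```bash
python3 s.py
```

```text
t 4.725 press mm [-160.9   -1.    72.1] F press [-2.3 -1.2 -0.4] toolx yaw err -0.02 tilt [ 0.001 -0.001 -1.   ]
```

Converted, -23 mm / 400 = -0.0575, -21 mm / 400 = -0.0525.

Emit:
send_rows(
  rows="0 0 0 -0.015 0 0 -1;0 0 0 -0.03 0 0 -1;0 0 0 -0.0425 0 0 -1;0 0 0 -0.0525 0 0 -1;0 0 0 -0.0575 0 0 -1",
)

```text
time: 5.35
eef_pos: [0.4965, 0.1408, 0.0723]
tcp_rot: [0.132, 0.991, 0.0, -0.0]
contact_force: [-1.6, -0.4, -0.8]
opening: 0.0
finger_force: 0.8
```

```bash
python3 s.py
```

```text
t 5.35 press mm [-137.8   -0.8   72.3] F press [-1.4 -0.8 -0.8] toolx yaw err -0.04 tilt [ 0.  0. -1.]
```

Emit:
send_rows(
  rows="0 0 0 -0.005 0 0 -1;0 0 0 -0.01 0 0 -1",
)

```text
time: 5.6
eef_pos: [0.4974, 0.1405, 0.0723]
tcp_rot: [0.132, 0.991, 0.0, -0.004]
contact_force: [-14.1, 2.6, 11.1]
opening: 0.002
finger_force: 7.3
```

Converted, -3 mm / 400 = -0.0075, -1.5 mm / 400 = -0.0038.

Emit:
send_rows(
  rows="0 0 0 -0.0038 0 0 -1;0 0 0 -0.0075 0 0 -1",
)

```text
time: 5.85
eef_pos: [0.4975, 0.1405, 0.0723]
tcp_rot: [0.132, 0.991, -0.0, -0.009]
contact_force: [-24.0, 4.5, 18.6]
opening: -0.0
finger_force: 11.7
```

Converted, -2 mm / 400 = -0.005, -1 mm / 400 = -0.0025.

Emit:
send_rows(
  rows="0 0 0 -0.0025 0 0 -1;0 0 0 -0.005 0 0 -1",
)

```text
time: 6.1
eef_pos: [0.4975, 0.1405, 0.0723]
tcp_rot: [0.132, 0.991, -0.0, -0.011]
contact_force: [-27.8, 5.3, 22.5]
opening: -0.001
finger_force: 14.5
```

```bash
python3 s.py
```

```text
t 6.1 press mm [-136.8   -0.8   72.3] F press [-28.2  -2.1  22.5] toolx yaw err -0.04 tilt [ 0.022 -0.003 -1.   ]
```

Converted, -300 mm / 400 = -0.75, -240 mm / 400 = -0.6.

Emit:
send_rows(
  rows="0 0 0 0.025 0 0 -1;0 0 0 0.0875 0 0 -1;0 0 0 0.15 0 0 -1;0 0 0 0.15 0 -0.15 -1;0 0 0 0.15 0 -0.3 -1;0 0 0 0.15 0 -0.45 -1;0 0 0 0.15 0 -0.6 -1;0 0 0 0.15 0 -0.75 -1",
)

```text
time: 7.1
eef_pos: [0.4474, 0.1542, 0.3752]
tcp_rot: [0.132, 0.991, 0.001, 0.002]
contact_force: [1.4, -0.8, 1.0]
opening: -0.001
finger_force: 0.0
```

```bash
python3 - <<'E'
from h import *
st()
out=[]
for cam,(u0,v0,w,h) in {'top':(195,115,140,140),'side':(205,135,150,170)}.items():
    p=snap(cam);k=400/w; im=cv2.resize(p['color'][v0:v0+h,u0:u0+w,::-1],(400,int(h*k)),interpolation=cv2.INTER_CUBIC)
    out.append(np.vstack([im,np.zeros((453-im.shape[0],400,3),np.uint8)]))
    for t in('push_face','lever_grip'):
        for d in ctrl.look_for(p,t)[:1]: print(cam,t,d['p'],pr(world(p,d['position'])).round(3))
cv2.imwrite('pics/p2.png',np.hstack(out))
E
```

```text
t 7.1 press mm [-188.7   -0.7  375.2] F press [ 1.6 -0.4  1. ] toolx yaw err -0.03 tilt [-0.004  0.002 -1.   ]
top push_face 0.95 [-0.068  0.     0.041]
top lever_grip 0.56 [-0.051 -0.054  0.303]
side push_face 0.81 [-0.048 -0.022  0.041]
side lever_grip 0.73 [-0.025 -0.053  0.24 ]
```

View pics/p2.png

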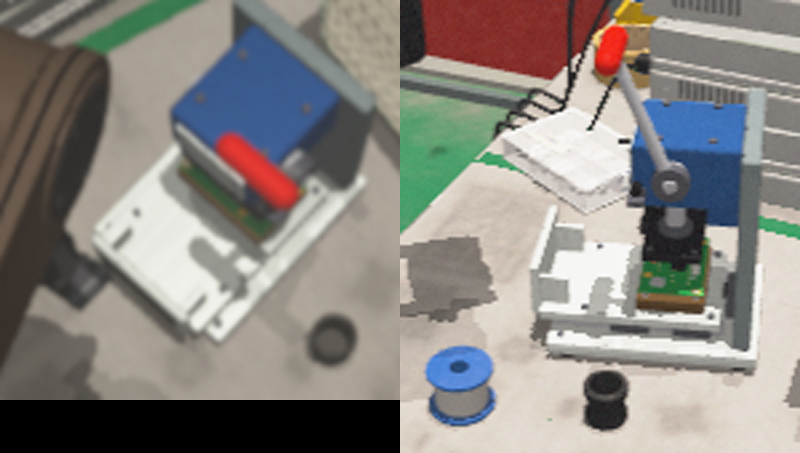

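Converted, -180 mm / 400 = -0.45, -120 mm / 400 = -0.3.

Emit:
send_rows(
  rows="0 0 0 -0.15 -0.05 0 -1;0 0 0 -0.3 -0.1 0 -1;0 0 0 -0.45 -0.1225 0 -1;0 0 0 -0.45 -0.1225 0 -1;0 0 0 -0.45 -0.1225 0.075 -1;0 0 0 -0.45 -0.1225 0.1525 -1;0 0 0 -0.45 -0.1225 0.1525 -1",
)

```text
time: 8.28
eef_pos: [0.6054, 0.0603, 0.3066]
tcp_rot: [0.132, 0.991, -0.0, -0.004]
contact_force: [0.2, -0.2, 0.6]
opening: -0.003
finger_force: 0.0
```

```bash
python3 - <<'E'
from h import *
st()
out=[]
for cam,(u0,v0,w,h) in {'top':(195,115,140,140),'side':(205,105,150,170)}.items():
    p=snap(cam);k=400/w; im=cv2.resize(p['color'][v0:v0+h,u0:u0+w,::-1],(400,int(h*k)),interpolation=cv2.INTER_CUBIC)
    out.append(np.vstack([im,np.zeros((453-im.shape[0],400,3),np.uint8)]))
cv2.imwrite('pics/p3.png',np.hstack(out))
E
```

```text
t 8.275 press mm [-11.6 -50.  306.6] F press [ 0.2 -0.2  0.6] toolx yaw err 0.0 tilt [ 0.009 -0.002 -1.   ]
```

View pics/p3.png

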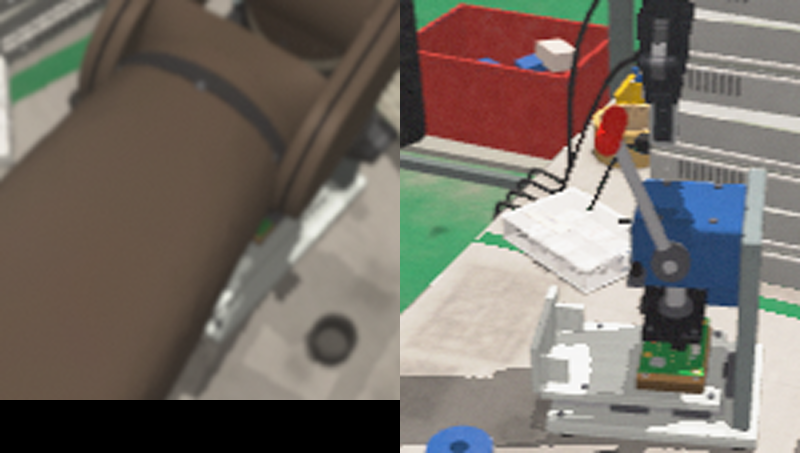

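Converted, 53 mm / 400 = 0.1325, 44 mm / 400 = 0.11.

Emit:
send_rows(
  rows="0 0 0 0.02 0 -0.0225 -1;0 0 0 0.0425 0 -0.0275 -1;0 0 0 0.06 0 -0.025 -1;0 0 0 0.0775 0 -0.02 -1;0 0 0 0.095 0 -0.015 -1;0 0 0 0.11 0 -0.0075 -1;0 0 0 0.1325 0 0.005 -1",
)

```text
time: 9.25
eef_pos: [0.5568, 0.0738, 0.3098]
tcp_rot: [0.132, 0.991, 0.0, 0.001]
contact_force: [1.4, 0.6, 3.9]
opening: -0.0
finger_force: 1.8
```

```bash
python3 - <<'E'
from h import *
st()
p=snap('side'); cv2.imwrite('pics/p4.png',cv2.resize(p['color'][105:275,205:355,::-1],(400,453),interpolation=cv2.INTER_CUBIC))
E
```

```text
t 9.25 press mm [-62.1 -49.7 309.8] F press [1.2 0.9 3.9] toolx yaw err -0.04 tilt [-0.002  0.001 -1.   ]
```

View pics/p4.png

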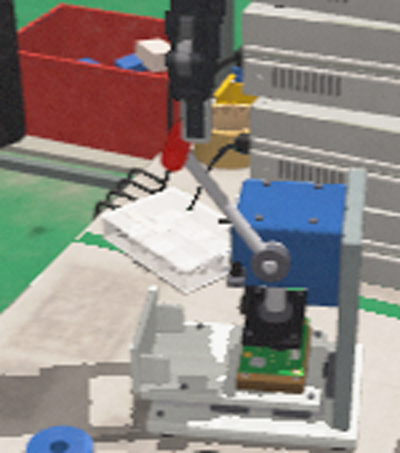

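Converted, 66 mm / 400 = 0.165, 55 mm / 400 = 0.1375.

Emit:
send_rows(
  rows="0 0 0 0.015 0 0.015 -1;0 0 0 0.03 0 0.03 -1;0 0 0 0.0525 0 0.05 -1;0 0 0 0.0725 0 0.07 -1;0 0 0 0.09 0 0.09 -1;0 0 0 0.1075 0 0.115 -1;0 0 0 0.12 0 0.1375 -1;0 0 0 0.1325 0 0.165 -1",
)

```text
time: 10.3
eef_pos: [0.5048, 0.0876, 0.2423]
tcp_rot: [0.132, 0.991, -0.0, -0.001]
contact_force: [0.9, -0.1, 1.2]
opening: -0.004
finger_force: 0.4
```

```bash
python3 - <<'E'
from h import *
st()
p=snap('side'); cv2.imwrite('pics/p5.png',cv2.resize(p['color'][105:275,205:355,::-1],(400,453),interpolation=cv2.INTER_CUBIC))
E
```

```text
t 10.3 press mm [-115.9  -50.   242.3] F press [0.9 0.1 1.2] toolx yaw err -0.03 tilt [ 0.002 -0.    -1.   ]
```

View pics/p5.png

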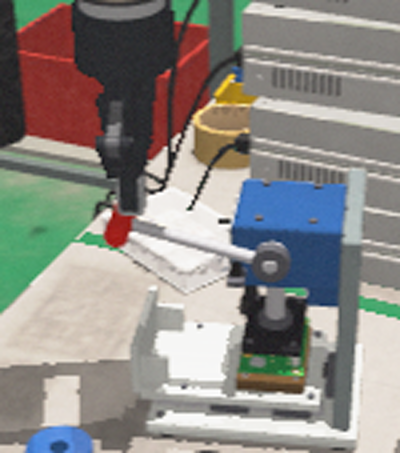

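Converted, 24 mm / 400 = 0.06, 22 mm / 400 = 0.055.

Emit:
send_rows(
  rows="0 0 0 0.005 0 0.015 -1;0 0 0 0.01 0 0.03 -1;0 0 0 0.0125 0 0.045 -1;0 0 0 0.015 0 0.055 -1;0 0 0 0.015 0 0.06 -1",
)

```text
time: 10.98
eef_pos: [0.4997, 0.0891, 0.2191]
tcp_rot: [0.132, 0.991, -0.0, -0.0]
contact_force: [-1.9, -0.0, 4.8]
opening: 0.0
finger_force: 2.2
```

```bash
python3 s.py
```

```text
t 10.975 press mm [-121.2  -49.9  219.1] F press [-1.8 -0.5  4.8] toolx yaw err -0.03 tilt [ 0.001 -0.    -1.   ]
```

Emit:
send_rows(
  rows="0 0 0 0 0 0.005 -1;0 0 0 0 0 0.005 -1",
)

```text
time: 11.22
eef_pos: [0.4998, 0.0891, 0.219]
tcp_rot: [0.132, 0.991, -0.0, -0.0]
contact_force: [-4.5, 0.1, 6.8]
opening: -0.001
finger_force: 3.3
```

Converted, 2 mm / 400 = 0.005.

Emit:
send_rows(
  rows="0 0 0 0 0 0.005 -1;0 0 0 0 0 0.005 -1",
)

```text
time: 11.48
eef_pos: [0.5, 0.0891, 0.2188]
tcp_rot: [0.132, 0.991, -0.0, -0.0]
contact_force: [-6.9, -0.4, 13.4]
opening: 0.001
finger_force: 6.5
```

```bash
python3 s.py
```

```text
t 11.475 press mm [-121.   -49.8  218.8] F press [-6.6 -2.2 13.4] toolx yaw err -0.01 tilt [ 0.001 -0.    -1.   ]
```

Converted, -10 mm / 400 = -0.025, -3 mm / 400 = -0.0075.

Emit:
send_rows(
  rows="0 0 0 0 0 0.005 -1;0 0 0 0 0 0.005 -1;0 0 0 0 0 -0.0075 -1;0 0 0 0 0 -0.025 -1",
)

```text
time: 11.98
eef_pos: [0.4999, 0.0891, 0.2255]
tcp_rot: [0.132, 0.991, 0.0, 0.0]
contact_force: [-0.3, -0.6, -0.5]
opening: -0.0
finger_force: 0.0
```

```bash
python3 s.py
```

```text
t 11.975 press mm [-121.   -49.8  225.5] F press [-0.2 -0.7 -0.5] toolx yaw err -0.03 tilt [-0.  0. -1.]
```

Converted, 210 mm / 400 = 0.525, 150 mm / 400 = 0.375.

Emit:
send_rows(
  rows="0 0 0 0 0 -0.075 -1;0 0 0 0 0 -0.2 -1;0 0 0 0.15 0 -0.35 -1;0 0 0 0.2 0.225 -0.35 -1;0 0 0 0.2 0.375 -0.35 -1;0 0 0 0.2 0.525 -0.35 -1;0 0 0 0.2 0.525 -0.35 -1;0 0 0 0.2 0.525 -0.35 -1",
)

```text
time: 12.98
eef_pos: [0.4776, 0.3142, 0.3643]
tcp_rot: [0.131, 0.991, -0.0, -0.001]
contact_force: [0.5, -0.6, -0.2]
opening: -0.002
finger_force: 0.0
```

```bash
python3 - <<'E'
from h import *
st()
for cam in('top','side'):
    p=snap(cam)
    for t in('lever_grip','push_face','board','loupe','pass_stamp','solder_spool'):
        for d in ctrl.look_for(p,t)[:1]: w=world(p,d['position']); print(cam,t,round(d['p'],2),w.round(3),pr(w).round(3))
    # red grip blob near the press
    h=cv2.cvtColor(p['color'],cv2.COLOR_RGB2HSV); m=(((h[...,0]<6)|(h[...,0]>174))&(h[...,1]>180)&(h[...,2]>90)).astype(np.uint8)
    n,_,S,C=cv2.connectedComponentsWithStats(m)
    print([(C[i].round(),int(S[i,4])) for i in range(1,n) if S[i,4]>15 and 200<C[i][0]<345])
    for ph in (68,20,10,3):
        a=np.deg2rad(ph); x,y,z=-.0035-.125*np.cos(a),-.05,.18+.125*np.sin(a)
        print(ph,proj(p,[c_*x-s_*y+F[0],s_*x+c_*y+F[1],z]).round())
E
```

```text
t 12.975 press mm [-201.5  161.6  364.3] F press [ 0.6 -0.5 -0.2] toolx yaw err 0.14 tilt [ 0.001 -0.001 -1.   ]
top lever_grip 0.79 [0.513 0.078 0.192] [-0.106 -0.058  0.192]
top push_face 0.74 [0.569 0.131 0.042] [-0.065  0.009  0.042]
top board 0.6 [0.605 0.11  0.063] [-0.025 -0.002  0.063]
top loupe 0.66 [ 0.551 -0.01   0.029] [-0.046 -0.132  0.029]
top pass_stamp 0.61 [0.628 0.251 0.053] [-0.04   0.14   0.053]
top solder_spool 0.74 [0.431 0.023 0.039] [-0.171 -0.132  0.039]
[(array([257., 220.]), 180)]
68 [285. 174.]
20 [260. 212.]
10 [258. 217.]
3 [258. 219.]
side lever_grip 0.58 [0.557 0.074 0.187] [-0.062 -0.049  0.187]
side push_face 0.74 [0.578 0.092 0.042] [-0.046 -0.027  0.042]
side board 0.67 [0.621 0.081 0.061] [-0.002 -0.027  0.061]
side loupe 0.86 [ 0.548 -0.021  0.026] [-0.046 -0.143  0.026]
side pass_stamp 0.54 [0.624 0.25  0.017] [-0.043  0.138  0.017]
side solder_spool 0.84 [0.432 0.005 0.04 ] [-0.164 -0.149  0.04 ]
[(array([249., 197.]), 137)]
68 [284. 153.]
20 [252. 183.]
10 [250. 191.]
3 [249. 197.]
```

The red grip shows at (257, 220) in the top view and (249, 197) in the side view. Both match the 3° down position, and the lever has stayed there since I let go. The carriage is home and the bystanders haven't moved.

```bash
python3 -c "
from plant import ctrl; print(ctrl.sign_off())"
```

```text
the job is handed in; nothing more can be done
None
```

The job is handed in: the carriage is fully home, the lever stays down on its stop by itself, and the loupe, stamp and spool are where they were, at about 13 s on the robot's clock (limit 48 s).

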